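# Tighten the loose terminal screw of the charger module

## Task

The clamp screw at the bottom of the large well in the charger module's terminal block has worked loose. Take the flat-bladed screwdriver out of the stand, set it upright into that well, turn it with light pressure until you feel the blade drop into the slot, and then turn clockwise until the screw comes up tight; never force it. Lower the screwdriver back into the hole of the stand it came from, without dropping it, let go of it standing there, and leave the other tools and things where they are.

Things in the scene. Friction and masses are not known exactly. Their poses are not given: they have to be found in the camera images.
- driver_grip (a point): Flat screwdriver (about 0.15 kg), hanging upright in a stand hole. Black six-sided handle, 28 mm across flats, 70 mm long; the point is its centre, on the axis. z up to the butt; y is square to one pair of flats, x is the blade's width (steel shank 11 mm round below the handle, blade 11 mm wide). Turned any way about z. At the start the point is 140 mm above the bench.
- driver_tip (a point): Centre of the screwdriver's blade edge, 120 mm below driver_grip on the axis. Blade 11 mm wide (along x), 2 mm thick (y), 8 mm tall, its edge rounded; above it a taper to the 11 mm shank, full from 14 mm above the edge; the handle begins 85 mm above the edge.
- well_mouth (a point): Centre of the mouth of the large screw well, at the block's top (56 mm above the bench), z up, axes as the module's. A 4.5 mm deep, 45 degree funnel leads from 21.6 mm to the 12.6 mm wide well. 21 to 30 mm below the mouth, not measured, is the flat screw head; slot 4 mm wide, 5 mm deep, straight across it, lying between 55 degrees anticlockwise and 65 clockwise of the x axis, not measured. Brass: over 20 N chews it up.
- screw (a joint): Turn of the clamp screw, rad: 0 to 0.2 at the start (loose), grows clockwise seen from above, meets a hard stop at 1.05 (tight). Drags steadily at about 0.06 N m and stays where left; a light rub on the head does not turn it. It does not sink as it turns. At the stop the torque climbs at once: above 0.97 it is tight; over about 0.2 N m ruins it.
- module: Charger module, fixed: finned aluminium housing 112 x 210 mm, 70 mm high, with a grey terminal block (46 x 134 mm, top 56 mm up) along its -x side; one large well near the block's +y end, four small flat screw heads beside it that are not wanted. Origin: under its middle, at bench height. x from block to housing.
- stand: Fixed grey sheet screwdriver stand, 62 x 235 mm, top plate 105 mm above the bench, 10 mm thick, open below. Three 17 mm holes in a row along its y axis at -72, 0 and 72 mm, each with a driver whose handle rests on the plate; which is where varies. Origin: under its middle, at bench height.
- thin_driver_mid (a point): Bystander: thin screwdriver with a round 23 mm handle, 70 mm long, in another stand hole; the point is the handle's middle.
- nut_driver_mid (a point): Bystander: nut driver with a fat round 33 mm handle, 60 mm long, in another stand hole; the point is the handle's middle.
- meter_mid (a point): Bystander: multimeter lying flat, 85 x 165 x 50 mm; the point is its middle.
- cover_mid (a point): Bystander: clear plastic terminal cover, an open tray 46 x 112 mm, 18 mm high, near the block; the point is its middle.
- plug_mid (a point): Bystander: blue round plug lying on the bench near the stand, about 130 mm long, 52 mm high; the point is its middle.
- tape: Bystander: roll of black tape lying flat, 90 mm across, 20 mm high; origin under its middle.
Not all that is in view belongs to the job. Leave any purple or yellow look-alike of the part that bears driver_grip alone.

How it is judged:
By the outcome, as a careful person would: the job done as asked, in the order asked, and still so for the second after the job is handed in, with the robot touching nothing.
It also fails if it takes over 70 s, if anything falls off the work surface, if the arm or the gripper's body presses on something with over 40 N, if the wrist force passes 120 N, or if a joint passes its speed limit or range.

## Robot

A 6-joint arm with a two-finger parallel gripper is mounted at the origin on the work surface. World frame = base frame: x ahead of the robot, y to its left, z up, the work surface at z = 0. Lengths are in mm, angles in rad, forces in N, time in s.
With the tool pointing down it reaches from about 350 to 850 mm from the base axis. Payload 8.1 kg.
Tool frame: the origin (TCP) lies at the very end of the fingers, on their centre line; the grasp point (between the pads) lies 19 mm behind it; z points along the fingers, y is the line along which they close (so a half turn about z gives the same grasp; the last joint's range is limited). The gripper opens to 93 mm and grips with 3 to 60 N. Pads are 15 mm wide; open, the fingers measure 128 mm over their backs; the gripper's body (75 mm by 188 mm) begins 65 mm behind the grasp point.
Start: joints at [-0.085, 0.13, 1.488, -0, 1.523, -0.085], TCP at [600.004, 0.022, 218.635] pointing down, gripper open.
Joint ranges: [-2.96, 2.96], [-0.89, 2.26], [0.02, 2.5], [-1.34, 4.48], [0, 2.73], [-2.66, 2.66]. Speed limits (rad/s): [2.39, 2.39, 2.79, 3.14, 3.14, 3.14].

## Interface

Orientations are given as a 3x3 rotation matrix whose columns are the frame's x, y, z axes.
In Python, from rig import * gives the robot as it stands. The module is installed in compiled form; this text tells all that it offers.
- The arm moves only by the tool jog_arm, never from a script. Its argument "rows" is one flat list of numbers, 7 for each row, row after row: the shift along the world's x, y, z in m, then the turn, a rotation vector about the world's x, y, z in degrees, then the closure, from 0 (fully open) to 1 (shut). In form: [tx, ty, tz, rx, ry, rz, jaw, tx, ty, tz, rx, ry, rz, jaw, ...]. A call has 1 to 12 rows; each row shifts and turns the commanded pose from where the row before left it; what a row does not reach is not made up. A row lasts 1/12 s, in which the tool goes at most 41.7 mm and 7.16 degrees, less where a joint would pass 70% of its speed; a pose out of reach is approached as far as the arm can. A call with a gripper value outside its range is refused whole. The fingers move at their own pace and stop on an object; "grip_force" is the grip in N (left out, the last holds). Time passes only in rows, so rows that do not move let the fingers close. It gives the time, the measured TCP pose, the force, the opening and the grip force at its end, in the units of the state.
- get_obs(): the state, without advancing time (a new reading comes with each control period).
- get_image(name): name is "scene" or "side" or "wrist"; returns the picture (420x560x3 uint8, red, green, blue); there is no depth.
- camera_model(name): a dict with "mtx" (3x3 intrinsics, pixels), "distortion" ([k1, k2, p1, p2, k3] as OpenCV has them; the pictures are not rectified), "R" (3x3) and "t" (3): a world point X has camera coordinates R X + t; the wrist camera has in their place "mount" (4x4, takes a point from camera to tool coordinates, whose origin is the TCP and whose axes are the flange's). Camera axes: x right, y down, z forward; pixel columns grow to the right and rows downward; lengths in mm; the calibration is good to about 2 mm. A picture is of the moment at which its call begins: read the wrist's pose just before it. camera_model takes no time and is no camera call.
- hand_in(): hands the job in; it is judged then, once.
The state is a dict: "time": time; "q": joint angles; "qd": joint speeds; "joint_torque": joint torques, N m; "ee_pos": TCP position; "eef_rot": TCP orientation; "contact_force": force on the tool from outside, world axes, zero at the start; "wrist_torque": the same for the moment, N m; "width": opening from 0.0 (shut) to 1.0 (fully open); "grip_force": force on a finger pad.
Only numpy, scipy, OpenCV 4.12 (cv2) and the standard library are available. Lean on these libraries where they do the work, as an engineer would, in place of code of your own. Each camera call takes 0.05 s, during which the arm holds its last target. There are 200 camera calls.

## Working session

There is one attempt and no reset: what is moved stays moved. The work goes in short steps, Python scripts to look and compute and a tool call to move; the robot and the scene stay as the last step left them, time stands still between calls to the robot, and variables do not carry over. Pictures are saved under pics/ and viewed, at most 10 in all, crops included, and the job is handed in when it is done.

Besides the shell and the picture viewer there is one more tool, called by a JSON object that holds its "api" and its "payload". jog_arm: Moves the arm, as the interface text tells. Its arguments: {"type":"object","properties":{"rows":{"type":"array"},"grip_force":{"type":"number"}},"required":["rows"]}

```bash
mkdir -p pics; cat > h.py <<'E'
from rig import *
import numpy as np, cv2
def cam(n,o=None):
    m=camera_model(n); K=np.array(m["mtx"]);D=np.array(m["distortion"],float)
    if "mount" in m:
        o=o or get_obs(); M=np.array(m["mount"]); Rt=np.array(o["eef_rot"]).reshape(3,3); p=np.array(o["ee_pos"])
        Rw=Rt@M[:3,:3]; c=Rt@M[:3,3]+p; R=Rw.T; t=-R@c
    else: R=np.array(m["R"]);t=np.array(m["t"]).ravel()
    return K,D,R,t
def ray(C,uv):
    K,D,R,t=C; x=cv2.undistortPoints(np.array([[uv]],float),K,D)[0,0]
    d=R.T@np.r_[x,1]; return -R.T@t,d/np.linalg.norm(d)
def onz(C,uv,z):
    c,d=ray(C,uv); return c+d*(z-c[2])/d[2]
def tri(Cs,uvs):
    A=np.zeros((3,3));b=np.zeros(3)
    for C,uv in zip(Cs,uvs):
        c,d=ray(C,uv);P=np.eye(3)-np.outer(d,d);A+=P;b+=P@c
    return np.linalg.solve(A,b)
def proj(C,X):
    K,D,R,t=C; return cv2.projectPoints(np.array(X,float).reshape(-1,1,3),cv2.Rodrigues(R)[0],t,K,D)[0][:,0]
def save(n,f):
    im=cv2.cvtColor(get_image(n),cv2.COLOR_RGB2BGR); cv2.imwrite(f"pics/{f}.png",im); return im
E
python3 - <<'E'
from h import *
np.set_printoptions(precision=3,suppress=True)
o=get_obs();print(o)
np.save("pics/w0.npy",np.array([0]))
for n in ("scene","side","wrist"): save(n,n+"0"); C=cam(n); print(n,-C[2].T@C[3],C[2][2],C[0][0,0])
a=np.hstack([cv2.resize(cv2.imread(f"pics/{n}0.png"),(400,300)) for n in ("scene","side")])
E
```

```text
{'time': 0.0, 'q': array([-0.085,  0.131,  1.489, -0.   ,  1.523, -0.085]), 'qd': array([ 0.001, -0.001,  0.001,  0.001,  0.002,  0.   ]), 'joint_torque': array([ -0.002, -55.985, -49.176,   0.077,   0.036,  -0.   ]), 'ee_pos': array([599.442,   0.068, 217.592]), 'eef_rot': array([[ 0.   ,  1.   , -0.002],
       [ 1.   , -0.   ,  0.   ],
       [ 0.   , -0.002, -1.   ]]), 'contact_force': array([-0.148,  0.731, -0.565]), 'wrist_torque': array([-0.054,  0.035, -0.028]), 'grip_force': 0.0, 'width': 0.9992355768144533}
scene [1570.957  -18.503  834.629] [-0.804  0.055 -0.592] 490.5421417682126
side [555.107 729.754 843.504] [ 0.051 -0.686 -0.726] 414.2725643650786
wrist [601.025  82.065 383.29 ] [-0.002 -0.293 -0.956] 332.81368620872286
```

View pics/scene0.png

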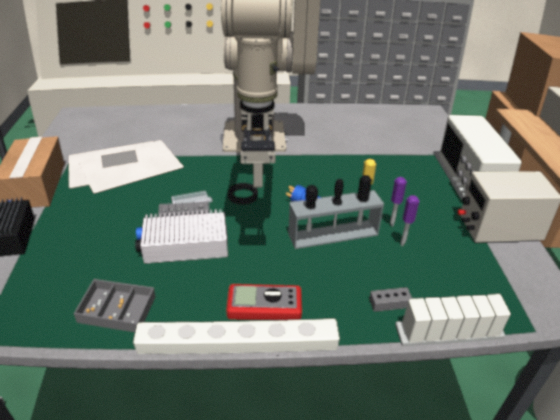

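View pics/side0.png

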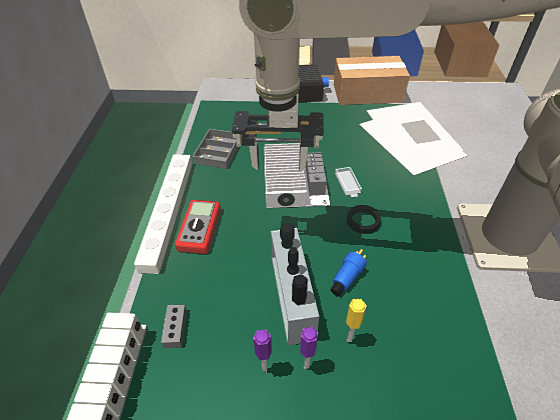

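The scene view shows the stand with three black-handled drivers at (311,196), (338,190) and (364,188), with purple and yellow look-alikes at (399,190), (411,210) and (369,170). The module is at (185,235). In the side view the same drivers are at (288,235), (293,262) and (300,290), and the block is at (317,175) with its near, +y end at (318,190). I'll take a close crop to choose the driver.

```bash
python3 - <<'E'
from h import *
a=cv2.imread("pics/scene0.png")[165:250,280:430];b=cv2.imread("pics/side0.png")[210:345,250:340];c=cv2.imread("pics/side0.png")[145:215,280:340]
f=lambda i,h:cv2.resize(i,(int(i.shape[1]*h/i.shape[0]),h),interpolation=cv2.INTER_CUBIC)
top=f(a,290); bot=np.hstack([f(b,300),f(c,300)])
w=max(top.shape[1],bot.shape[1]); p=lambda i:cv2.copyMakeBorder(i,0,0,0,w-i.shape[1],0)
o=np.vstack([p(top),p(bot)]);print(o.shape);cv2.imwrite("pics/crop1.png",o)
E
```

```text
(590, 511, 3)
```

View pics/crop1.png

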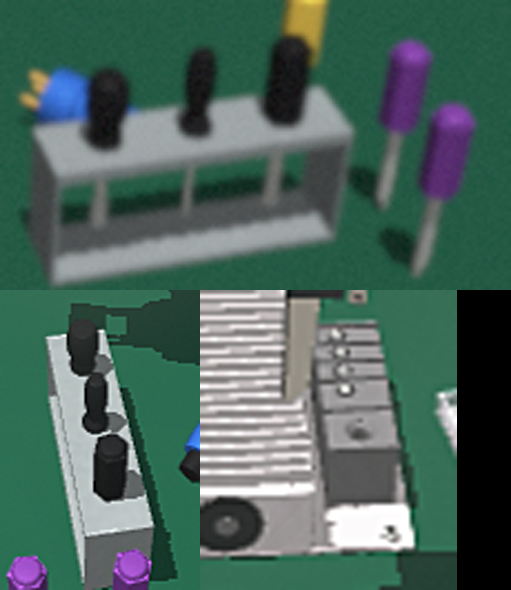

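Candidates for the flat driver are black scene (311,196), black (338,190), black (364,188), purple (399,190), purple (411,210) and yellow (369,170). The left black one is short, fat and round, so it's the nut driver. The middle one is thin. The right one at (364,188), side (300,290), is long and faceted, so that's the flat driver. The well is at side (317,178).

```bash
python3 - <<'E'
from h import *
np.set_printoptions(precision=1,suppress=True)
S=cam("scene");T=cam("side")
def dark(im,x0,x1,y0,y1):
    m=np.zeros(im.shape[:2],np.uint8); m[y0:y1,x0:x1]=(im[y0:y1,x0:x1].max(2)<45)
    n,l,s,c=cv2.connectedComponentsWithStats(m)
    return [(s[i].tolist(),c[i]) for i in range(1,n) if s[i][4]>40]
a=cv2.imread("pics/scene0.png");b=cv2.imread("pics/side0.png")
A=dark(a,300,375,170,215);B=dark(b,275,315,215,310)
print(A);print(B)
A.sort(key=lambda t:t[1][0]);B.sort(key=lambda t:t[1][1])
for p,q in zip(A,B): print(tri([S,T],[p[1],q[1]]))
print("well",onz(T,(316.9,178.1),56))
E
```

```text
[([358, 176, 12, 25, 233], array([363.6, 188.3])), ([334, 180, 9, 24, 157], array([338. , 191.1])), ([306, 186, 12, 22, 191], array([311. , 196.2]))]
[([280, 227, 14, 21, 196], array([286.8, 237.9])), ([287, 248, 12, 27, 211], array([292.6, 262.5])), ([292, 275, 15, 30, 318], array([299.2, 290.8]))]
[573.3 137.4 132.5]
[558.4 207.6 137. ]
[543.8 276.5 135.8]
well [ 500.6 -144.3   56. ]
```

{"api": "jog_arm", "payload": {"rows": [-0.007,0.033,0.012,0,0,0,0,-0.007,0.035,0.012,0,0,0,0,-0.007,0.035,0.012,0,0,0,0,-0.007,0.035,0.012,0,0,0,0,-0.007,0.035,0.012,0,0,0,0,-0.007,0.035,0.006,0,0,0,0,-0.007,0.035,0.001,0,0,0,0,-0.006,0.034,0,0,0,0,0,0,0,0,0,0,0,0,0,0,0,0,0,0,0]}}

```text
time: 0.98
ee_pos: [544.1, 278.7, 285.0]
eef_rot: [[-0.003, 1.0, -0.001], [1.0, 0.003, -0.0], [-0.0, -0.001, -1.0]]
contact_force: [-0.2, -0.6, -0.9]
width: 1.0
grip_force: 0.0
```

```bash
python3 - <<'E'
from h import *
import json
o=get_obs();print(o["ee_pos"],o["q"],np.abs(o["qd"]).max())
np.savez("pics/w1.npz",*cam("wrist",o))
im=save("wrist","w1")
side=save("side","side1")   # module unobstructed now?
sc=save("scene","scene1")
c=cv2.resize(side[140:220,255:365],(550,400),interpolation=cv2.INTER_CUBIC)
cv2.imwrite("pics/c2.png",c)
E
```

```text
[544.13164259 278.69721401 285.03936499] [ 3.89511063e-01  1.44512303e-01  1.35289369e+00 -1.35476540e-05
  1.64518376e+00  3.86097462e-01] 0.049612160652723045
```

View pics/w1.png

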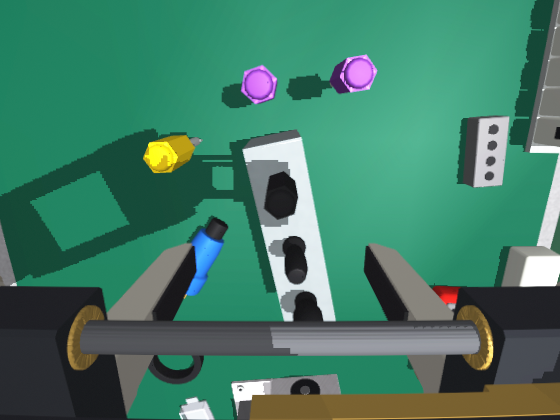

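The wrist view shows the flat driver's hexagonal handle at (281,195), the thin driver at (295,262) and the nut driver at (307,305). The look-alikes are at (258,84), (358,73) and (165,155). Next I'll take a contrast-stretched crop for the flats.

```bash
python3 - <<'E'
from h import *
im=cv2.imread("pics/w1.png")[160:230,245:320]
g=np.clip(im.astype(float)*4,0,255).astype(np.uint8)
a=cv2.resize(g,(428,400),interpolation=cv2.INTER_CUBIC)
b=cv2.imread("pics/c2.png")[:400,200:560]
cv2.imwrite("pics/c3.png",np.hstack([a,b]))
E
```

```text
(no output)
```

View pics/c3.png

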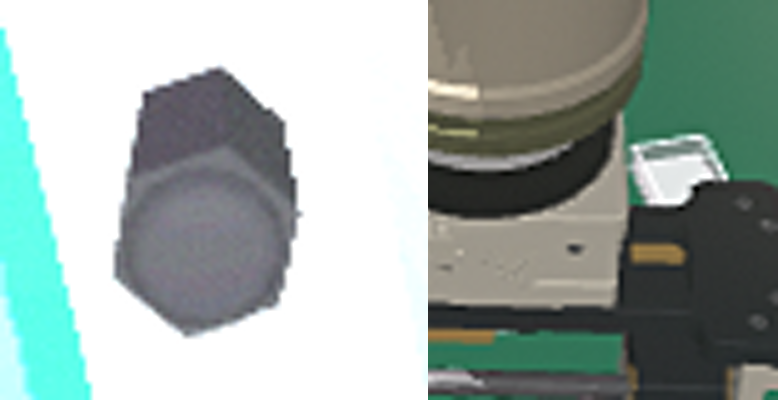

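The crop shows the butt hexagon with vertices near crop (128,185), (223,148), (296,215), (278,302), (190,335) and (117,275). The side view is blocked by the arm, so I'll use the first picture for the module.

```bash
python3 - <<'E'
from h import *
np.set_printoptions(precision=1,suppress=True)
z=np.load("pics/w1.npz");C=[z[k] for k in z.files]
V=np.array([(128,185),(223,148),(296,215),(278,302),(190,335),(117,275)])/5.71+[245,160]-0.4
P=np.array([onz(C,v,175) for v in V]); c=P.mean(0); print(c,np.linalg.norm(P-c,axis=1))
a=np.degrees(np.arctan2(*(P-c)[:,[1,0]].T)); print(a, "vertex mod60:",np.degrees(np.angle(np.exp(6j*np.radians(a)).mean()))/6)
Bt=np.array([(145,92),(220,67),(284,122)])/5.71+[245,160]-0.4
for v in Bt: print(onz(C,v,105), onz(C,v,115))
# height check: disc centre wrist + side0 top / scene
S=cam("scene");T=cam("side")
print(proj(S,c),proj(T,c),proj(T,[c[0],c[1],140]),proj(S,[c[0],c[1],140]))
# module: block edges in side0 crop coordinates -> world at z=56
f=lambda x,y:((x-200)/4.286+280,(y-290)/4.286+145)
for n,p in dict(well=(358,431),TL=(318,322),TR=(375,322),BL=(330,448),BR=(397,448),s1=(337,333),s4=(345,388)).items(): print(n,onz(T,f(*p),56))
E
```

```text
[545.7 277.9 175. ] [14.8 15.2 14.4 14.5 14.8 14.3]
[ 141.6   80.2   18.7  -39.6  -99.  -159.7] vertex mod60: 20.375884750780127
[534.5 286.3 105. ] [534.8 288.4 115. ]
[548.4 291.  105. ] [548.3 293.1 115. ]
[560.4 280.7 105. ] [559.9 283.  115. ]
[[366.9 176.5]] [[299.3 279.3]] [[298.9 289.3]] [[365.2 188. ]]
well [ 500.6 -145.1   56. ]
TL [ 527.4 -258.1   56. ]
TR [ 487.5 -259.6   56. ]
BL [ 519.  -127.9   56. ]
BR [ 475.5 -129.7   56. ]
s1 [ 514.1 -246.4   56. ]
s4 [ 508.9 -188.    56. ]
```

{"api": "jog_arm", "payload": {"rows": [0.0014,-0.0007,0,0,0,6.3,0.46,0,0,0,0,0,6.3,0.46,0,0,0,0,0,6.3,0.46,0,0,0,0,0,6.3,0.46,0,0,-0.01,0,0,6.3,0.46,0,0,-0.015,0,0,6.3,0.46,0,0,-0.015,0,0,6.3,0.46,0,0,-0.015,0,0,6.3,0.46,0,0,0,0,0,0,0.46,0,0,0,0,0,0,0.46], "grip_force": 25}}

```text
time: 1.97
ee_pos: [546.2, 274.8, 229.8]
eef_rot: [[-0.767, 0.642, -0.002], [0.642, 0.767, -0.001], [0.001, -0.002, -1.0]]
contact_force: [-0.4, -0.2, 0.7]
width: 0.54
grip_force: 0.0
```

```bash
python3 - <<'E'
from h import *
np.set_printoptions(precision=2,suppress=True)
o=get_obs();print(o["ee_pos"],o["q"],o["width"])
C=cam("wrist",o);im=save("wrist","w2")
p=proj(C,[[545.5,278,175],[545.5,278,115]]);print(p)
x,y=p[0].astype(int)
g=np.clip(im[y-60:y+60,x-75:x+75].astype(float)*2.5,0,255).astype(np.uint8)
a=cv2.resize(g,(500,400),interpolation=cv2.INTER_CUBIC)
s=cv2.imread("pics/scene0.png");S=cam("scene")
q=proj(S,[[545.5,278,20],[545.5,278,28],[545.5,278,60]]);print(q)
X,Y=q[0].astype(int)
b=cv2.resize(s[Y-45:Y+15,X-20:X+20],(267,400),interpolation=cv2.INTER_CUBIC)
cv2.imwrite("pics/c4.png",np.hstack([a,b]))
E
```

```text
[546.19 274.75 229.77] [ 0.38  0.16  1.44 -0.    1.55 -0.49] 0.5398810652000696
[[282.   219.39]
 [281.73 196.37]]
[[359.56 224.65]
 [359.92 222.33]
 [361.39 212.86]]
```

View pics/c4.png

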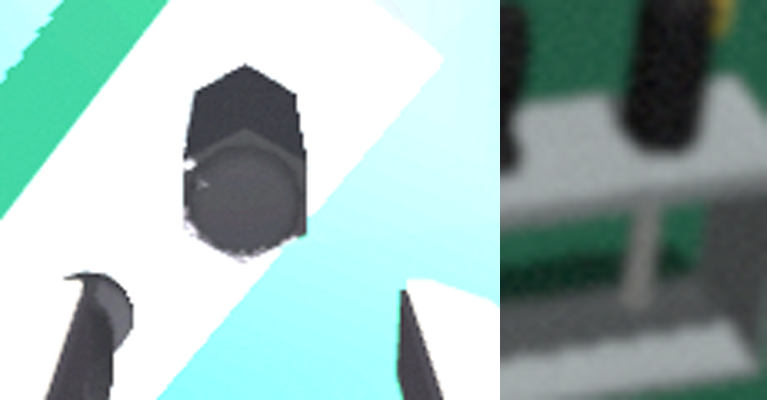

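The crop shows the hex butt centred at (245,200) with its flats facing the fingers on the left and right, and the neighbouring butt is clear of the finger. The shank on the right stays about full width down to the tip. Going down to grasp.

{"api": "jog_arm", "payload": {"rows": [-0.0007,0.0032,0,0,0,0,0.46,0,0,-0.02,0,0,0,0.46,0,0,-0.025,0,0,0,0.46,0,0,-0.025,0,0,0,0.46,0,0,-0.02,0,0,0,0.46,0,0,-0.01,0,0,0,0.46,0,0,0,0,0,0,0.46,0,0,0,0,0,0,0.46]}}

```text
time: 2.68
ee_pos: [546.1, 279.7, 131.6]
eef_rot: [[-0.77, 0.638, 0.001], [0.638, 0.77, 0.0], [-0.0, 0.001, -1.0]]
contact_force: [0.2, -0.6, 0.3]
width: 0.54
grip_force: 0.0
```

{"api": "jog_arm", "payload": {"rows": [0,-0.0015,0,0,0,0,0.46,0,0,0,0,0,0,0.6,0,0,0,0,0,0,0.75,0,0,0,0,0,0,0.85,0,0,0,0,0,0,0.85,0,0,0,0,0,0,0.85,0,0,0,0,0,0,0.85], "grip_force": 30}}

```text
time: 3.27
ee_pos: [546.0, 278.0, 131.3]
eef_rot: [[-0.77, 0.637, 0.001], [0.637, 0.77, 0.0], [-0.001, 0.001, -1.0]]
contact_force: [-0.6, -0.7, 4.7]
width: 0.302
grip_force: 30.0
```

{"api": "jog_arm", "payload": {"rows": [0,0,0.008,0,0,0,0.85,0,0,0.02,0,0,0,0.85,0,0,0.03,0,0,0,0.85,0,0,0.03,0,0,0,0.85,0,0,0.03,0,0,0,0.85,0,0,0.03,0,0,0,0.85,0,0,0.03,0,0,0,0.85,0,0,0.012,0,0,0,0.85,0,0,0,0,0,0,0.85,0,0,0,0,0,0,0.85]}}

```text
time: 4.1
ee_pos: [545.8, 278.1, 320.0]
eef_rot: [[-0.771, 0.637, 0.0], [0.637, 0.771, 0.0], [0.0, 0.0, -1.0]]
contact_force: [0.3, -0.3, -2.0]
width: 0.303
grip_force: 30.0
```

```bash
python3 - <<'E'
from h import *
np.set_printoptions(precision=2,suppress=True)
o=get_obs();print(o["ee_pos"],o["width"],o["contact_force"])
p=np.array(o["ee_pos"]);tip=p+[0,0,-(131.3-20)]
out=[]
for n in("scene","side"):
    im=save(n,n+"3");C=cam(n)
    q=proj(C,[tip,tip+[0,0,8],tip+[0,0,14],tip+[0,0,60]]);print(n,q)
    X,Y=q[1].astype(int)
    out.append(cv2.resize(im[Y-25:Y+15,X-18:X+18],(360,400),interpolation=cv2.INTER_CUBIC))
cv2.imwrite("pics/c5.png",np.hstack(out))
E
```

```text
[545.79 278.11 319.99] 0.30291532435814245 [ 0.35 -0.31 -1.97]
scene [[368.71 165.12]
 [369.12 162.36]
 [369.43 160.28]
 [371.82 143.95]]
side [[299.75 269.05]
 [299.86 266.52]
 [299.95 264.59]
 [300.66 249.05]]
```

View pics/c5.png

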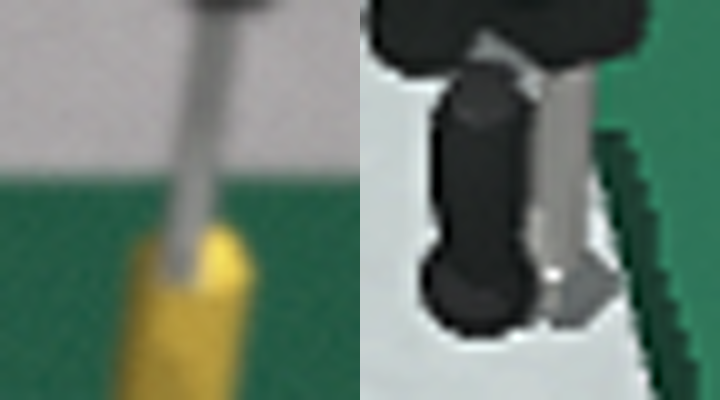

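The scene crop has the tip nearly full width at (180,270). The side crop has it narrowing near (555,280) against a cluttered background. That hints at the blade lying along 80°. I'll check again against a clear background on the way.

{"api": "jog_arm", "payload": {"rows": [-0.003,-0.03,0,0,0,0,0.85,-0.005,-0.04,0,0,0,0,0.85,-0.005,-0.04,0,0,0,0,0.85,-0.005,-0.04,0,0,0,0,0.85,-0.005,-0.04,0,0,0,0,0.85,-0.005,-0.03,0,0,0,0,0.85,0,0,0,0,0,0,0.85,0,0,0,0,0,0,0.85]}}

```text
time: 4.87
ee_pos: [516.7, 56.4, 318.2]
eef_rot: [[-0.768, 0.64, -0.004], [0.64, 0.768, 0.0], [0.003, -0.002, -1.0]]
contact_force: [0.1, 0.4, -2.0]
width: 0.301
grip_force: 30.0
```

```bash
python3 - <<'E'
from h import *
np.set_printoptions(precision=2,suppress=True)
o=get_obs();p=np.array(o["ee_pos"]);R=np.array(o["eef_rot"]);print(p,o["q"],np.degrees(np.arctan2(R[1,1],R[0,1])))
tip=p+[0,0,-(131.3-20)]
out=[]
for n in("scene","side"):
    im=save(n,n+"4");C=cam(n)
    q=proj(C,[tip,tip+[0,0,8],tip+[0,0,14],tip+[0,0,60]]);print(n,q[[0,1]])
    X,Y=q[1].astype(int)
    out.append(cv2.resize(im[Y-25:Y+15,X-18:X+18],(360,400),interpolation=cv2.INTER_CUBIC))
cv2.imwrite("pics/c6.png",np.hstack(out))
# wells from scene & side with arm out of way?
s=cv2.imread("pics/side4.png");C=cam("side");print("well px",proj(C,[500.6,-145,56]))
E
```

```text
[516.73  56.38 318.25] [ 0.01 -0.1   1.54  0.    1.7  -0.87] 50.20763701261978
scene [[279.11 160.14]
 [279.19 157.38]]
side [[314.49 188.04]
 [314.68 185.41]]
well px [[316.88 177.93]]
```

View pics/c6.png

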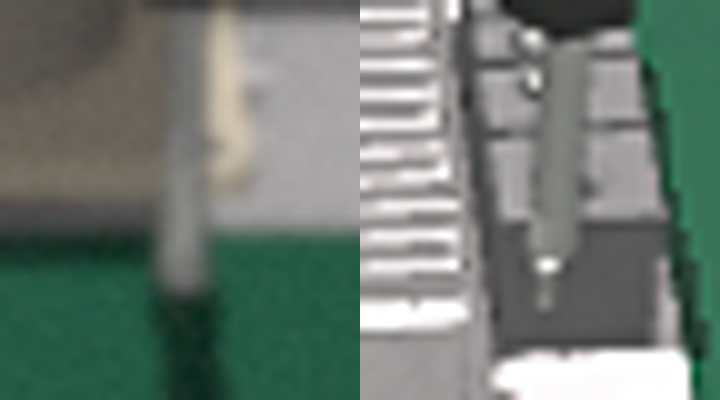

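The side crop shows a narrow blade, about 1.5 px, below the shank at (545,290). The scene crop shows it full width at (185,285). So the blade lies along 80° in the world frame at tool yaw 50°. Going above the well.

{"api": "jog_arm", "payload": {"rows": [-0.0023,-0.025,-0.006,0,0,-1.8,0.85,-0.0023,-0.03,-0.01,0,0,-1.8,0.85,-0.0023,-0.032,-0.015,0,0,-1.8,0.85,-0.0023,-0.032,-0.018,0,0,-1.8,0.85,-0.0023,-0.032,-0.018,0,0,-1.8,0.85,-0.0023,-0.03,-0.018,0,0,-1.8,0.85,-0.0023,-0.02,-0.018,0,0,-1.6,0.85,0,0,0,0,0,0,0.85,0,0,0,0,0,0,0.85]}}

```text
time: 5.72
ee_pos: [500.7, -142.2, 215.4]
eef_rot: [[-0.616, 0.788, -0.004], [0.788, 0.616, 0.002], [0.004, -0.002, -1.0]]
contact_force: [0.3, 0.8, -1.9]
width: 0.297
grip_force: 30.0
```

```bash
python3 - <<'E'
from h import *
np.set_printoptions(precision=2,suppress=True)
o=get_obs();p=np.array(o["ee_pos"]);R=np.array(o["eef_rot"]);print(p,o["q"],np.degrees(np.arctan2(R[1,1],R[0,1])))
C=cam("wrist",o);im=save("wrist","w5");np.savez("pics/w5.npz",*C)
tip=p+[0,0,-112]
q=proj(C,[[500.6,-145,56],tip,tip+[0,0,14]]);print(q)
x,y=q[0].astype(int);a=cv2.resize(im[y-50:y+50,x-60:x+60],(480,400),interpolation=cv2.INTER_CUBIC)
print(x,y)
s=save("side","side5");T=cam("side");Q=proj(T,[[500.6,-145,56],tip]);print(Q)
X,Y=Q[0].astype(int);print(X,Y);b=cv2.resize(s[Y-35:Y+15,X-20:X+20],(320,400),interpolation=cv2.INTER_CUBIC)
cv2.imwrite("pics/c7.png",np.hstack([a,b]))
E
```

```text
[ 500.71 -142.18  215.36] [-0.38 -0.08  1.71  0.    1.52 -1.04] 37.99224928280153
[[277.55 189.62]
 [279.16 200.68]
 [279.1  205.39]]
277 189
[[316.88 177.93]
 [317.84 165.73]]
316 177
```

View pics/c7.png

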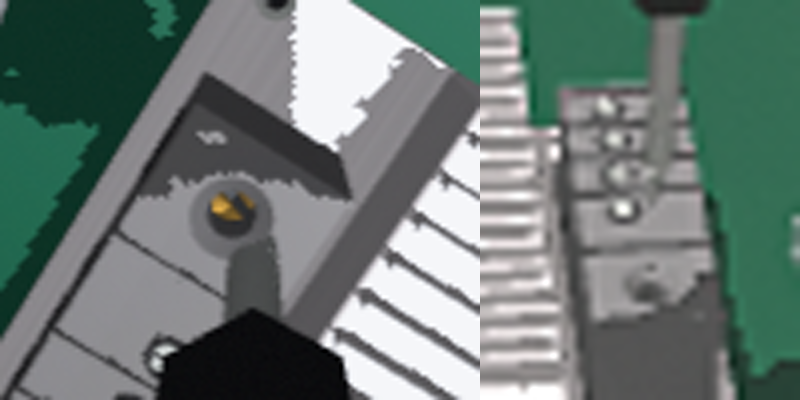

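The wrist crop shows the well mouth ring centred at crop (231,218), with brass at its bottom and the blade tip at about (257,238). The side crop has the well at (648,285).

```bash
python3 - <<'E'
from h import *
np.set_printoptions(precision=2,suppress=True)
z=np.load("pics/w5.npz");C=[z[k] for k in z.files];T=cam("side")
w=(277-60+231/4-.4,189-50+218/4-.4);s=(316-20+168/8-.4,177-35+285/8-.4)
print(onz(C,w,56),onz(T,s,56),tri([C,T],[w,s]))
print(onz(C,(277-60+257/4-.4,189-50+238/4-.4),103))
for a,b in(((118,232),(226,300)),((205,75),(20,390)),((350,190),(290,300)),((205,75),(350,190))):
  d=onz(C,(217+b[0]/4,139+b[1]/4),56)-onz(C,(217+a[0]/4,139+a[1]/4),56);print(np.degrees(np.arctan2(d[1],d[0])))
im=cv2.imread("pics/w5.png");x,y=int(w[0]),int(w[1])
cv2.imwrite("pics/c8.png",cv2.resize(im[y-14:y+14,x-14:x+14],(420,420),interpolation=cv2.INTER_CUBIC)); print(x,y)
E
```

```text
[ 500.27 -149.85   56.  ] [ 501.36 -147.95   56.  ] [ 500.92 -150.46   53.63]
[ 500.49 -139.53  103.  ]
4.3322470051469955
-82.84662545192177
-79.0166233152747
-0.745209942447895
274 193
```

View pics/c8.png

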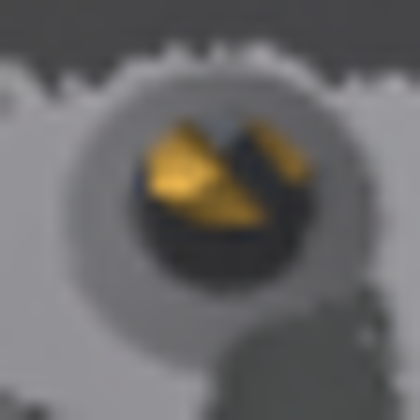

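The crop shows the slot as a dark band running from (215,130) to (300,210), which is roughly -5° in the world frame, or about 10° clockwise of the module's x axis. I'll start the search with the blade at about +30°.

{"api": "jog_arm", "payload": {"rows": [0,-0.002,0,0,0,-6.3,0.85,0,-0.002,0,0,0,-6.3,0.85,0,-0.002,0,0,0,-6.3,0.85,0,-0.002,-0.01,0,0,-6.3,0.85,0,0,-0.01,0,0,-6.3,0.85,0,0,-0.01,0,0,-6.3,0.85,0,0,-0.009,0,0,0,0.85,0,0,0,0,0,0,0.85,0,0,0,0,0,0,0.85]}}

```text
time: 6.57
ee_pos: [501.8, -150.0, 178.8]
eef_rot: [[-0.009, 1.0, -0.0], [1.0, 0.009, 0.0], [0.0, -0.0, -1.0]]
contact_force: [-0.7, -0.0, -1.2]
width: 0.299
grip_force: 30.0
```

```bash
python3 - <<'E'
from h import *
np.set_printoptions(precision=2,suppress=True)
o=get_obs();p=np.array(o["ee_pos"]);R=np.array(o["eef_rot"]);print(p,o["q"],np.degrees(np.arctan2(R[1,1],R[0,1])),o["contact_force"])
C=cam("wrist",o);im=save("wrist","w6")
tip=p+[0,0,-112]
q=proj(C,[[500.8,-149.3,56],tip]);print(q)
x,y=q[0].astype(int);a=cv2.resize(im[y-30:y+30,x-30:x+30],(400,400),interpolation=cv2.INTER_CUBIC)
s=save("side","side6");T=cam("side");Q=proj(T,[[500.8,-149.3,56],tip]);print(Q)
X,Y=Q[0].astype(int);b=cv2.resize(s[Y-30:Y+20,X-25:X+25],(400,400),interpolation=cv2.INTER_CUBIC)
cv2.imwrite("pics/c9.png",np.hstack([a,b]))
E
```

```text
[ 501.82 -150.03  178.82] [-0.39 -0.05  1.75  0.    1.45 -0.4 ] 0.5012418541614033 [-0.68 -0.03 -1.24]
[[277.59 196.73]
 [278.67 200.93]]
[[316.79 176.91]
 [316.64 173.85]]
```

View pics/c9.png

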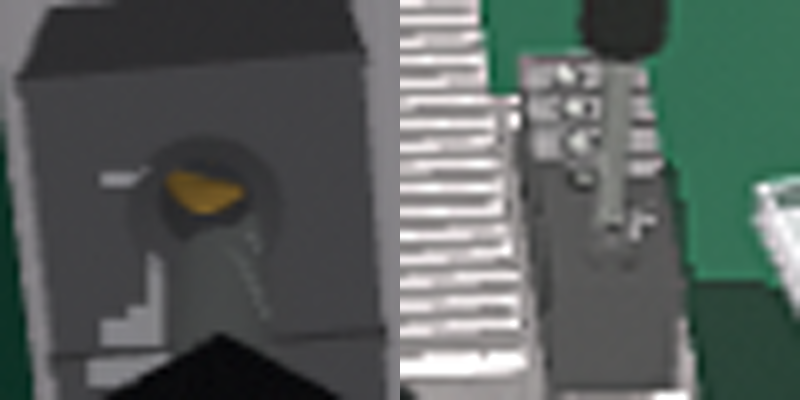

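The wrist crop has the well at (207,205) and the blade just on the near side of it at (207,228), which matches the projection to within 1 mm. I've used up my picture allowance, so from here I'll go by force readings and numbers. Descending into the funnel.

{"api": "jog_arm", "payload": {"rows": [-0.0005,0.0005,-0.004,0,0,0,0.85,0,0,-0.004,0,0,0,0.85,0,0,-0.004,0,0,0,0.85,0,0,-0.003,0,0,0,0.85,0,0,-0.003,0,0,0,0.85,0,0,0,0,0,0,0.85]}}

```text
time: 7.17
ee_pos: [500.6, -150.3, 159.6]
eef_rot: [[-0.003, 1.0, -0.001], [1.0, 0.003, 0.001], [0.001, -0.001, -1.0]]
contact_force: [0.6, 0.1, -2.1]
width: 0.297
grip_force: 30.0
```

{"api": "jog_arm", "payload": {"rows": [0,0,-0.002,0,0,0,0.85,0,0,-0.002,0,0,0,0.85,0,0,-0.002,0,0,0,0.85,0,0,-0.002,0,0,0,0.85,0,0,0,0,0,0,0.85]}}

```text
time: 7.58
ee_pos: [500.8, -150.5, 152.1]
eef_rot: [[-0.003, 1.0, -0.001], [1.0, 0.003, 0.0], [0.0, -0.001, -1.0]]
contact_force: [-1.6, -0.3, -2.1]
width: 0.297
grip_force: 30.0
```

{"api": "jog_arm", "payload": {"rows": [0,0,-0.001,0,0,0,0.85,0,0,-0.001,0,0,0,0.85,0,0,-0.001,0,0,0,0.85,0,0,-0.0005,0,0,0,0.85,0,0,0,0,0,0,0.85]}}

```text
time: 8.0
ee_pos: [501.0, -150.4, 149.0]
eef_rot: [[-0.003, 1.0, -0.0], [1.0, 0.003, 0.0], [0.0, -0.0, -1.0]]
contact_force: [-3.2, -0.1, -0.8]
width: 0.3
grip_force: 30.0
```

{"api": "jog_arm", "payload": {"rows": [0,0,-0.0007,0,0,0,0.85,0,0,-0.0007,0,0,0,0.85,0,0,-0.0006,0,0,0,0.85,0,0,0,0,0,0,0.85]}}

```text
time: 8.33
ee_pos: [500.9, -150.3, 146.8]
eef_rot: [[-0.003, 1.0, -0.001], [1.0, 0.003, 0.0], [0.0, -0.001, -1.0]]
contact_force: [-2.3, 1.5, -1.6]
width: 0.298
grip_force: 30.0
```

{"api": "jog_arm", "payload": {"rows": [-0.0005,0,-0.0005,0,0,0,0.85,0,0,-0.0005,0,0,0,0.85,0,0,-0.0005,0,0,0,0.85,0,0,0,0,0,0,0.85]}}

```text
time: 8.67
ee_pos: [500.7, -150.4, 145.9]
eef_rot: [[-0.003, 1.0, 0.0], [1.0, 0.003, 0.0], [0.0, 0.0, -1.0]]
contact_force: [-3.0, 1.7, 1.8]
width: 0.3
grip_force: 30.0
```

{"api": "jog_arm", "payload": {"rows": [0,0,-0.0005,0,0,0,0.85,0,0,-0.0005,0,0,0,0.85,0,0,-0.0005,0,0,0,0.85,0,0,0,0,0,0,0.85]}}

```text
time: 9.0
ee_pos: [500.9, -150.6, 145.4]
eef_rot: [[-0.004, 1.0, 0.001], [1.0, 0.004, -0.0], [-0.0, 0.001, -1.0]]
contact_force: [-6.3, 2.5, 9.8]
width: 0.3
grip_force: 30.0
```

{"api": "jog_arm", "payload": {"rows": [-0.0006,0.0003,0.0003,0,0,0,0.85,-0.0004,0.0002,0,0,0,0,0.85,0,0,0,0,0,0,0.85]}}

```text
time: 9.25
ee_pos: [500.5, -150.3, 145.5]
eef_rot: [[-0.004, 1.0, 0.002], [1.0, 0.004, -0.001], [-0.001, 0.002, -1.0]]
contact_force: [-2.2, 1.1, 4.8]
width: 0.296
grip_force: 30.0
```

{"api": "jog_arm", "payload": {"rows": [0,0,-0.0002,0,0,-3,0.85,0,0,0,0,0,-3,0.85,0,0,0,0,0,-3,0.85,0,0,0,0,0,0,0.85]}}

```text
time: 9.58
ee_pos: [500.5, -150.2, 145.4]
eef_rot: [[0.156, 0.988, 0.002], [0.988, -0.156, -0.001], [-0.0, 0.002, -1.0]]
contact_force: [-2.4, 0.8, 6.0]
width: 0.296
grip_force: 30.0
```

{"api": "jog_arm", "payload": {"rows": [0,0,0,0,0,-3,0.85,0,0,0,0,0,-3,0.85,0,0,0,0,0,-3,0.85,0,0,0,0,0,0,0.85]}}

```text
time: 9.92
ee_pos: [500.4, -150.2, 144.8]
eef_rot: [[0.308, 0.951, 0.002], [0.951, -0.308, -0.001], [0.0, 0.002, -1.0]]
contact_force: [-1.2, 0.4, 2.0]
width: 0.295
grip_force: 30.0
```

{"api": "jog_arm", "payload": {"rows": [0,0,-0.0004,0,0,-2,0.85,0,0,0,0,0,-2,0.85,0,0,0,0,0,-2,0.85,0,0,0,0,0,0,0.85]}}

```text
time: 10.25
ee_pos: [500.2, -150.2, 144.1]
eef_rot: [[0.404, 0.915, 0.001], [0.915, -0.404, -0.0], [0.0, 0.002, -1.0]]
contact_force: [-0.4, -0.5, 1.3]
width: 0.297
grip_force: 30.0
```

```bash
python3 -c "
from h import *
o=get_obs();print(o['wrist_torque'],o['contact_force'],o['ee_pos'],o['q'])"
```

```text
[ 0.05877828 -0.00824407 -0.05344975] [-0.35737108 -0.45304916  1.27267738] [ 500.21788194 -150.17606164  144.09328263] [-3.89947746e-01 -3.38722674e-02  1.79548191e+00  1.36802247e-04
  1.37844446e+00  2.53728203e-02]
```

{"api": "jog_arm", "payload": {"rows": [0,0,-0.0005,0,0,0,0.85,0,0,-0.0005,0,0,0,0.85,0,0,0,0,0,0,0.85]}}

```text
time: 10.5
ee_pos: [500.1, -150.1, 143.0]
eef_rot: [[0.402, 0.915, 0.001], [0.915, -0.402, -0.0], [0.0, 0.001, -1.0]]
contact_force: [1.4, 0.5, 0.5]
width: 0.299
grip_force: 30.0
```

{"api": "jog_arm", "payload": {"rows": [0,0,-0.0005,0,0,0,0.85,0,0,-0.0005,0,0,0,0.85,0,0,-0.0005,0,0,0,0.85,0,0,0,0,0,0,0.85]}}

```text
time: 10.83
ee_pos: [499.8, -150.1, 141.5]
eef_rot: [[0.403, 0.915, 0.001], [0.915, -0.403, -0.0], [0.0, 0.001, -1.0]]
contact_force: [2.1, -0.3, 2.4]
width: 0.3
grip_force: 30.0
```

{"api": "jog_arm", "payload": {"rows": [0,0,-0.0005,0,0,0,0.85,0,0,-0.0005,0,0,0,0.85,0,0,0,0,0,0,0.85]}}

```text
time: 11.08
ee_pos: [499.9, -150.1, 140.9]
eef_rot: [[0.403, 0.915, 0.001], [0.915, -0.403, -0.0], [0.0, 0.001, -1.0]]
contact_force: [0.4, -0.1, 7.2]
width: 0.296
grip_force: 30.0
```

The tip met the head at z≈146 and, after turning, sank another 5 mm, so the blade is in the slot. I'll ease the pressure and lower the grip to act as a torque limiter, then turn.

{"api": "jog_arm", "payload": {"rows": [0,0,0.0003,0,0,-3,0.85,0,0,0,0,0,-4,0.85,0,0,0,0,0,-4,0.85,0,0,0,0,0,-4,0.85,0,0,0,0,0,0,0.85], "grip_force": 14}}

```text
time: 11.5
ee_pos: [499.6, -150.1, 140.9]
eef_rot: [[0.629, 0.777, 0.0], [0.777, -0.629, -0.0], [-0.0, 0.0, -1.0]]
contact_force: [0.0, 1.0, 5.1]
width: 0.301
grip_force: 14.0
```

```bash
cat > t.py <<'E'
from h import *
np.set_printoptions(precision=3,suppress=True)
o=get_obs();R=np.array(o["eef_rot"]);print(o['wrist_torque'],o['contact_force'],o['ee_pos'],"yaw",np.degrees(np.arctan2(R[1,1],R[0,1])),o["width"],"q6",o["q"][5])
E
python3 t.py
```

```text
[0.006 0.076 0.014] [0.027 1.038 5.113] [ 499.644 -150.085  140.864] yaw -38.98178955566617 0.3010538669098428 q6 0.290400321958196
```

{"api": "jog_arm", "payload": {"rows": [0,0,0,0,0,-3,0.85,0,0,0,0,0,-4,0.85,0,0,0,0,0,-4,0.85,0,0,0,0,0,-4,0.85]}}

```text
time: 11.83
ee_pos: [499.7, -150.1, 140.9]
eef_rot: [[0.807, 0.59, 0.0], [0.59, -0.807, -0.0], [-0.0, 0.0, -1.0]]
contact_force: [0.2, 0.5, 4.1]
width: 0.3
grip_force: 14.0
```

```bash
python3 t.py
```

```text
[0.023 0.079 0.036] [0.204 0.464 4.138] [ 499.66  -150.08   140.876] yaw -53.83703317579209 0.2998193244812324 q6 0.5497085732526976
```

{"api": "jog_arm", "payload": {"rows": [0,0,0,0,0,-3,0.85,0,0,0,0,0,-3,0.85,0,0,0,0,0,-3,0.85,0,0,0,0,0,-3,0.85]}}

```text
time: 12.17
ee_pos: [499.7, -150.1, 140.9]
eef_rot: [[0.912, 0.41, 0.0], [0.41, -0.912, -0.0], [0.0, 0.0, -1.0]]
contact_force: [0.5, -0.2, 4.0]
width: 0.299
grip_force: 14.0
```

```bash
python3 t.py
```

```text
[0.067 0.053 0.05 ] [ 0.486 -0.166  4.037] [ 499.658 -150.059  140.872] yaw -65.78383989116652 0.2994606922102205 q6 0.7582030864903917
```

{"api": "jog_arm", "payload": {"rows": [0,0,0,0,0,-2,0.85,0,0,0,0,0,-2,0.85,0,0,0,0,0,-2,0.85]}}

```text
time: 12.42
ee_pos: [499.7, -150.1, 140.9]
eef_rot: [[0.95, 0.313, 0.0], [0.313, -0.95, -0.0], [0.0, 0.0, -1.0]]
contact_force: [0.5, -0.8, 4.4]
width: 0.301
grip_force: 14.0
```

```bash
python3 t.py
```

```text
[0.008 0.046 0.036] [ 0.527 -0.812  4.443] [ 499.678 -150.08   140.883] yaw -71.73547430538711 0.30117895367869657 q6 0.8621159376344318
```

{"api": "jog_arm", "payload": {"rows": [0,0,0,0,0,-2,0.85,0,0,0,0,0,-2,0.85]}}

```text
time: 12.58
ee_pos: [499.7, -150.1, 140.9]
eef_rot: [[0.969, 0.246, 0.0], [0.246, -0.969, -0.0], [0.0, 0.0, -1.0]]
contact_force: [-0.3, 0.4, 5.0]
width: 0.3
grip_force: 14.0
```

```bash
python3 t.py
```

```text
[0.044 0.031 0.055] [-0.267  0.378  5.04 ] [ 499.66  -150.101  140.863] yaw -75.73516571604237 0.3004792944019755 q6 0.931855472632014
```

{"api": "jog_arm", "payload": {"rows": [0,0,0,0,0,-1.5,0.85,0,0,0,0,0,-1.5,0.85], "grip_force": 10}}

```text
time: 12.75
ee_pos: [499.7, -150.1, 140.9]
eef_rot: [[0.981, 0.196, 0.0], [0.196, -0.981, -0.0], [0.0, 0.0, -1.0]]
contact_force: [-0.1, -0.0, 4.9]
width: 0.298
grip_force: 10.0
```

```bash
python3 t.py
```

```text
[0.034 0.032 0.068] [-0.121 -0.004  4.911] [ 499.672 -150.071  140.87 ] yaw -78.71302449622833 0.29817825560994005 q6 0.9838930229051741
```

{"api": "jog_arm", "payload": {"rows": [0,0,0,0,0,-1.5,0.85,0,0,0,0,0,-1.5,0.85]}}

```text
time: 12.92
ee_pos: [499.7, -150.1, 140.9]
eef_rot: [[0.99, 0.144, 0.0], [0.144, -0.99, -0.0], [0.0, 0.0, -1.0]]
contact_force: [0.3, -0.9, 5.5]
width: 0.302
grip_force: 10.0
```

```bash
python3 t.py
```

```text
[0.07  0.039 0.07 ] [ 0.289 -0.878  5.541] [ 499.668 -150.087  140.883] yaw -81.7101525986479 0.3016327292193858 q6 1.036197335950483
```

{"api": "jog_arm", "payload": {"rows": [0,0,0,0,0,-1.5,0.85,0,0,0,0,0,-1,0.85]}}

```text
time: 13.08
ee_pos: [499.7, -150.1, 140.8]
eef_rot: [[0.995, 0.1, 0.0], [0.1, -0.995, -0.0], [0.0, 0.0, -1.0]]
contact_force: [0.1, -0.2, 4.6]
width: 0.3
grip_force: 10.0
```

```bash
python3 t.py
```

```text
[-0.011  0.093  0.051] [ 0.099 -0.242  4.629] [ 499.653 -150.095  140.838] yaw -84.23948771704497 0.3003879915742493 q6 1.080301418611467
```

{"api": "jog_arm", "payload": {"rows": [0,0,0,0,0,-1,0.85,0,0,0,0,0,-1,0.85]}}

```text
time: 13.25
ee_pos: [499.7, -150.1, 140.9]
eef_rot: [[0.998, 0.066, 0.0], [0.066, -0.998, -0.0], [0.0, 0.0, -1.0]]
contact_force: [-0.0, 0.2, 4.7]
width: 0.3
grip_force: 10.0
```

```bash
python3 t.py
```

```text
[-0.02   0.118  0.029] [-0.028  0.22   4.708] [ 499.684 -150.092  140.883] yaw -86.22451742738998 0.29995269390831675 q6 1.1149375963499972
```

{"api": "jog_arm", "payload": {"rows": [0,0,0,0,0,-1,0.85,0,0,0,0,0,-1,0.85]}}

```text
time: 13.42
ee_pos: [499.6, -150.1, 140.9]
eef_rot: [[1.0, 0.031, 0.0], [0.031, -1.0, -0.0], [0.0, 0.0, -1.0]]
contact_force: [-0.3, 0.0, 5.8]
width: 0.299
grip_force: 10.0
```

```bash
python3 t.py
```

```text
[0.021 0.145 0.042] [-0.276  0.012  5.753] [ 499.648 -150.106  140.86 ] yaw -88.22658581092249 0.29921143263646977 q6 1.1498670405390854
```

{"api": "jog_arm", "payload": {"rows": [0,0,0,0,0,-1,0.85,0,0,0,0,0,-1,0.85]}}

```text
time: 13.58
ee_pos: [499.7, -150.1, 140.9]
eef_rot: [[1.0, -0.004, 0.0], [-0.004, -1.0, -0.0], [0.0, 0.0, -1.0]]
contact_force: [-0.5, -1.2, 5.4]
width: 0.304
grip_force: 10.0
```

```bash
python3 t.py
```

```text
[0.053 0.056 0.065] [-0.49  -1.221  5.445] [ 499.672 -150.098  140.873] yaw -90.22508168015382 0.3036965596874026 q6 1.184776528814757
```

{"api": "jog_arm", "payload": {"rows": [0,0,0,0,0,-1,0.85,0,0,0,0,0,-1,0.85]}}

```text
time: 13.75
ee_pos: [499.7, -150.1, 140.9]
eef_rot: [[0.999, -0.039, 0.0], [-0.039, -0.999, -0.0], [0.0, 0.0, -1.0]]
contact_force: [0.2, -1.0, 5.0]
width: 0.302
grip_force: 10.0
```

```bash
python3 t.py
```

```text
[-0.026  0.148  0.112] [ 0.23  -1.022  4.968] [ 499.665 -150.087  140.865] yaw -92.22461378789563 0.302126737248763 q6 1.2196784683000876
```

{"api": "jog_arm", "payload": {"rows": [0,0,0,0,0,-1,0.85,0,0,0,0,0,-1,0.85]}}

```text
time: 13.92
ee_pos: [499.6, -150.1, 140.9]
eef_rot: [[0.997, -0.074, 0.0], [-0.074, -0.997, -0.0], [0.0, 0.0, -1.0]]
contact_force: [0.5, -0.4, 5.0]
width: 0.3
grip_force: 10.0
```

```bash
python3 t.py
```

```text
[-0.028  0.157  0.032] [ 0.487 -0.388  4.992] [ 499.65  -150.118  140.858] yaw -94.22413352688933 0.2995210569424571 q6 1.2545731855237572
```

{"api": "jog_arm", "payload": {"rows": [0,0,0,0,0,-1,0.85,0,0,0,0,0,-1,0.85]}}

```text
time: 14.08
ee_pos: [499.7, -150.1, 140.9]
eef_rot: [[0.994, -0.108, 0.0], [-0.108, -0.994, -0.0], [0.0, 0.0, -1.0]]
contact_force: [-1.4, 0.5, 5.7]
width: 0.3
grip_force: 10.0
```

```bash
python3 t.py
```

```text
[-0.004  0.124  0.055] [-1.376  0.488  5.706] [ 499.652 -150.122  140.853] yaw -96.22677626585758 0.30026808208363537 q6 1.289493099030892
```

{"api": "jog_arm", "payload": {"rows": [0,0,0,0,0,-1,0.85,0,0,0,0,0,-1,0.85]}}

```text
time: 14.25
ee_pos: [499.7, -150.1, 140.8]
eef_rot: [[0.99, -0.143, 0.0], [-0.143, -0.99, -0.0], [0.0, 0.0, -1.0]]
contact_force: [0.5, 0.3, 5.5]
width: 0.297
grip_force: 10.0
```

```bash
python3 t.py
```

```text
[0.011 0.143 0.082] [0.504 0.259 5.502] [ 499.662 -150.113  140.847] yaw -98.22791742476561 0.2969795949886866 q6 1.3244228449702227
```

{"api": "jog_arm", "payload": {"rows": [0,0,0,0,0,-1,0.85,0,0,0,0,0,-1,0.85]}}

```text
time: 14.42
ee_pos: [499.7, -150.1, 140.9]
eef_rot: [[0.984, -0.178, 0.0], [-0.178, -0.984, -0.0], [0.0, 0.0, -1.0]]
contact_force: [0.3, -0.2, 5.3]
width: 0.3
grip_force: 10.0
```

```bash
python3 t.py
```

```text
[-0.022  0.126  0.089] [ 0.339 -0.19   5.28 ] [ 499.667 -150.125  140.885] yaw -100.22726284429582 0.2996430817671761 q6 1.3593370437975634
```

{"api": "jog_arm", "payload": {"rows": [0,0,0,0,0,-1,0.85,0,0,0,0,0,-1,0.85]}}

```text
time: 14.58
ee_pos: [499.6, -150.1, 140.9]
eef_rot: [[0.977, -0.212, 0.0], [-0.212, -0.977, -0.0], [0.0, 0.0, -1.0]]
contact_force: [-0.6, -0.5, 5.4]
width: 0.299
grip_force: 10.0
```

```bash
python3 t.py
```

```text
[0.075 0.138 0.063] [-0.617 -0.529  5.35 ] [ 499.635 -150.123  140.858] yaw -102.22861141379293 0.29863410433255033 q6 1.3942411210902668
```

{"api": "jog_arm", "payload": {"rows": [0,0,0,0,0,-1,0.85,0,0,0,0,0,-1,0.85]}}

```text
time: 14.75
ee_pos: [499.6, -150.1, 140.8]
eef_rot: [[0.969, -0.246, 0.0], [-0.246, -0.969, -0.0], [0.0, 0.0, -1.0]]
contact_force: [-0.4, 0.4, 6.0]
width: 0.301
grip_force: 10.0
```

```bash
python3 t.py
```

```text
[0.046 0.138 0.078] [-0.351  0.39   5.971] [ 499.641 -150.129  140.848] yaw -104.2248829373101 0.30120836421815617 q6 1.4291038868257773
```

{"api": "jog_arm", "payload": {"rows": [0,0,0,0,0,-1,0.85,0,0,0,0,0,-1,0.85]}}

```text
time: 14.92
ee_pos: [499.6, -150.1, 140.8]
eef_rot: [[0.96, -0.279, 0.0], [-0.279, -0.96, -0.0], [0.0, 0.0, -1.0]]
contact_force: [0.1, -0.6, 5.6]
width: 0.3
grip_force: 10.0
```

```bash
python3 t.py
```

```text
[-0.002  0.181  0.07 ] [ 0.105 -0.573  5.627] [ 499.628 -150.129  140.841] yaw -106.22682483946109 0.29983841659516025 q6 1.4640546882344196
```

{"api": "jog_arm", "payload": {"rows": [0,0,0,0,0,-1,0.85,0,0,0,0,0,-1,0.85]}}

```text
time: 15.08
ee_pos: [499.7, -150.1, 140.9]
eef_rot: [[0.95, -0.313, 0.0], [-0.313, -0.95, -0.0], [0.0, 0.0, -1.0]]
contact_force: [-0.9, -0.6, 4.4]
width: 0.301
grip_force: 10.0
```

```bash
python3 t.py
```

```text
[-0.01   0.16   0.043] [-0.916 -0.559  4.402] [ 499.668 -150.137  140.881] yaw -108.22649206532779 0.30098316112544027 q6 1.4989446812025595
```

{"api": "jog_arm", "payload": {"rows": [0,0,0,0,0,-1,0.85,0,0,0,0,0,-1,0.85]}}

```text
time: 15.25
ee_pos: [499.6, -150.1, 140.9]
eef_rot: [[0.938, -0.346, 0.0], [-0.346, -0.938, -0.0], [0.0, 0.0, -1.0]]
contact_force: [-0.0, 0.5, 6.1]
width: 0.299
grip_force: 10.0
```

```bash
python3 t.py
```

```text
[0.036 0.136 0.081] [-0.02   0.533  6.131] [ 499.633 -150.113  140.856] yaw -110.22664721269813 0.2990710590337538 q6 1.5338599487792914
```

{"api": "jog_arm", "payload": {"rows": [0,0,0,0,0,-1,0.85,0,0,0,0,0,-1,0.85]}}

```text
time: 15.42
ee_pos: [499.6, -150.1, 140.9]
eef_rot: [[0.926, -0.378, 0.0], [-0.378, -0.926, -0.0], [0.0, 0.0, -1.0]]
contact_force: [-0.6, -0.0, 4.9]
width: 0.3
grip_force: 10.0
```

```bash
python3 t.py
```

```text
[-0.007  0.144  0.065] [-0.595 -0.038  4.94 ] [ 499.627 -150.131  140.854] yaw -112.2280536457853 0.2995666884069664 q6 1.5687518739989192
```

{"api": "jog_arm", "payload": {"rows": [0,0,0,0,0,-1,0.85,0,0,0,0,0,-1,0.85]}}

```text
time: 15.58
ee_pos: [499.6, -150.1, 140.9]
eef_rot: [[0.912, -0.41, 0.0], [-0.41, -0.912, -0.0], [0.0, 0.0, -1.0]]
contact_force: [-0.4, -1.2, 6.0]
width: 0.3
grip_force: 10.0
```

```bash
python3 t.py
```

```text
[-0.038  0.12   0.045] [-0.373 -1.183  5.958] [ 499.649 -150.13   140.882] yaw -114.22832159743376 0.30042042950668074 q6 1.6037025931534012
```

Yaw is past the angle I expected the stop at, so I'll check numerically that the handle hasn't slipped in the jaws.

```bash
cat > slip.py <<'E'
from h import *
np.set_printoptions(precision=1,suppress=True)
save("wrist","w7")
o=get_obs();p=np.array(o["ee_pos"]);R=np.array(o["eef_rot"])
C=cam("wrist",o);q=proj(C,[p+R@np.array([0,0,-44.])])[0];print("butt px",q)
for f in("w5","w6","w7"):
    im=cv2.imread(f"pics/{f}.png");x,y=q.astype(int)
    g=im[y-40:y+25,x-35:x+35].max(2)
    m=(g<40).astype(np.uint8);n,l,s,c=cv2.connectedComponentsWithStats(m);i=l[40,35]
    k=(l==i).astype(np.uint8);cn=max(cv2.findContours(k,0,2)[0],key=cv2.contourArea)
    ap=cv2.approxPolyDP(cn,2,True)[:,0];print(f,s[i],c[i],"\n",ap.tolist())
E
python3 slip.py
```

```text
butt px [280.9 307.8]
w5 [   0    0   70   57 3685] [34.6 26.5] 
 [[3, 0], [0, 14], [0, 55], [69, 55], [67, 0]]
w6 [   0    0   70   59 3851] [34.5 27.8] 
 [[3, 0], [0, 13], [0, 58], [69, 56], [67, 0]]
w7 [   0    0   70   57 3770] [34.2 27. ] 
 [[3, 0], [0, 13], [0, 54], [69, 54], [67, 0]]
```

```bash
python3 - <<'E'
from h import *
for f in("w5","w6","w7"):
    g=cv2.imread(f"pics/{f}.png").max(2).astype(int)
    # topmost very dark pixel of handle, scanning from row 330 up
    r=[]
    for x in range(225,345,6):
        y=300
        while y>170 and g[y,x]<28: y-=1
        r.append(y)
    print(f,r, g[300,225:345:12])
E
```

```text
w5 [300, 300, 300, 291, 261, 241, 226, 223, 219, 215, 218, 221, 225, 234, 252, 282, 300, 300, 300, 288] [92 92 17 18 19 19 19 18 92 93]
w6 [300, 300, 300, 291, 261, 242, 225, 223, 219, 215, 218, 221, 225, 233, 252, 282, 300, 300, 300, 288] [87 87 18 18 16 17 17 17 87 87]
w7 [300, 300, 300, 290, 261, 243, 226, 288, 291, 294, 292, 294, 290, 282, 287, 282, 300, 300, 300, 288] [ 88  87  18  19  17  19  17  17 115 115]
```

The silhouette edges haven't changed, so there's no slip. Both close crops put the slot edge nearer -12°, which moves the stop to about yaw -113±5. I'll continue carefully.

{"api": "jog_arm", "payload": {"rows": [0,0,0,0,0,-1,0.85,0,0,0,0,0,0,0.85]}}

```text
time: 15.8
ee_pos: [499.6, -150.1, 140.8]
eef_rot: [[0.905, -0.426, 0.0], [-0.426, -0.905, -0.0], [0.0, 0.0, -1.0]]
contact_force: [-0.0, 0.0, 4.7]
width: 0.301
grip_force: 10.0
```

```bash
python3 t.py
```

```text
[-0.026  0.194  0.044] [-0.02   0.033  4.724] [ 499.603 -150.147  140.832] yaw -115.24189202272983 0.30118823851760035 q6 1.6213467325800135
```

{"api": "jog_arm", "payload": {"rows": [0,0,0,0,0,-1,0.85,0,0,0,0,0,0,0.85]}}

```text
time: 15.97
ee_pos: [499.6, -150.1, 140.9]
eef_rot: [[0.897, -0.442, 0.0], [-0.442, -0.897, -0.0], [0.0, 0.0, -1.0]]
contact_force: [0.2, -0.9, 6.1]
width: 0.305
grip_force: 10.0
```

```bash
python3 t.py
```

```text
[0.027 0.212 0.081] [ 0.203 -0.943  6.103] [ 499.615 -150.115  140.857] yaw -116.23355753673906 0.3051743705445922 q6 1.6387232075166356
```

{"api": "jog_arm", "payload": {"rows": [0,0,0,0,0,-1,0.85,0,0,0,0,0,0,0.85]}}

```text
time: 16.13
ee_pos: [499.6, -150.1, 140.9]
eef_rot: [[0.889, -0.458, 0.0], [-0.458, -0.889, -0.0], [0.0, 0.0, -1.0]]
contact_force: [0.2, -0.9, 5.2]
width: 0.3
grip_force: 10.0
```

```bash
python3 t.py
```

```text
[-0.025  0.2    0.045] [ 0.166 -0.923  5.241] [ 499.627 -150.134  140.856] yaw -117.2341261126259 0.3004302119594377 q6 1.6561782793948887
```

{"api": "jog_arm", "payload": {"rows": [0,0,0,0,0,-1,0.85,0,0,0,0,0,-0.5,0.85]}}

```text
time: 16.3
ee_pos: [499.6, -150.1, 140.8]
eef_rot: [[0.877, -0.481, 0.0], [-0.481, -0.877, -0.0], [0.0, 0.0, -1.0]]
contact_force: [0.2, -0.0, 6.4]
width: 0.3
grip_force: 10.0
```

```bash
python3 t.py
```

```text
[0.038 0.157 0.076] [ 0.227 -0.007  6.383] [ 499.618 -150.122  140.849] yaw -118.7243187302686 0.30022602092426176 q6 1.6821744462134123
```

{"api": "jog_arm", "payload": {"rows": [0,0,0,0,0,-1,0.85,0,0,0,0,0,-0.5,0.85]}}

```text
time: 16.47
ee_pos: [499.6, -150.1, 140.9]
eef_rot: [[0.864, -0.503, 0.0], [-0.503, -0.864, -0.0], [0.0, 0.0, -1.0]]
contact_force: [0.3, -0.6, 5.9]
width: 0.303
grip_force: 10.0
```

```bash
python3 t.py
```

```text
[0.069 0.187 0.133] [ 0.327 -0.648  5.921] [ 499.605 -150.102  140.866] yaw -120.22683341279252 0.3027992962278629 q6 1.7084306771801079
```

{"api": "jog_arm", "payload": {"rows": [0,0,0,0,0,-1,0.85,0,0,0,0,0,-0.5,0.85]}}

```text
time: 16.63
ee_pos: [499.6, -150.1, 140.9]
eef_rot: [[0.851, -0.526, 0.0], [-0.526, -0.851, -0.0], [0.0, 0.0, -1.0]]
contact_force: [-0.1, -0.3, 5.2]
width: 0.303
grip_force: 10.0
```

```bash
python3 t.py
```

```text
[0.05  0.204 0.117] [-0.12  -0.256  5.241] [ 499.63  -150.055  140.87 ] yaw -121.71860398771281 0.30282055541666586 q6 1.7345242272030437
```

{"api": "jog_arm", "payload": {"rows": [0,0,0,0,0,0,0.85]}}

```text
time: 16.72
ee_pos: [499.6, -150.1, 140.8]
eef_rot: [[0.851, -0.526, 0.0], [-0.526, -0.851, -0.0], [0.0, 0.0, -1.0]]
contact_force: [-0.4, -0.8, 5.2]
width: 0.302
grip_force: 10.0
```

```bash
python3 t.py
```

```text
[0.06  0.166 0.163] [-0.423 -0.834  5.158] [ 499.602 -150.062  140.842] yaw -121.70388291226656 0.3022780695366892 q6 1.7342176576570694
```

{"api": "jog_arm", "payload": {"rows": [0,0,0,0,0,-0.5,0.85,0,0,0,0,0,0,0.85]}}

```text
time: 16.88
ee_pos: [499.6, -150.1, 140.8]
eef_rot: [[0.846, -0.533, -0.0], [-0.533, -0.846, -0.0], [0.0, 0.0, -1.0]]
contact_force: [-0.1, 0.4, 4.4]
width: 0.304
grip_force: 10.0
```

```bash
python3 t.py; python3 slip.py >/dev/null; python3 - <<'E'
from h import *
for f in("w6","w7"):
    g=cv2.imread(f"pics/{f}.png").max(2).astype(int);r=[]
    for x in list(range(237,262,3))+list(range(303,324,3)):
        y=300
        while y>170 and g[y,x]<28: y-=1
        r.append(y)
    print(f,r)
E
```

```text
[0.103 0.22  0.155] [-0.121  0.364  4.432] [ 499.579 -150.083  140.833] yaw -122.19955560493639 0.3036083657981192 q6 1.7428346733460078
w6 [300, 300, 291, 276, 261, 246, 242, 227, 225, 233, 245, 252, 267, 282, 297, 300]
w7 [300, 300, 291, 275, 261, 246, 243, 228, 225, 281, 280, 283, 266, 282, 296, 300]
```

The torque rose from 0.065 to about 0.15 N m and held there, with no slip, so the screw is tight. I'll back off a few degrees inside the slot clearance, firm up the grip and lift out.

{"api": "jog_arm", "payload": {"rows": [0,0,0,0,0,2,0.85,0,0,0,0,0,2,0.85,0,0,0,0,0,0,0.85,0,0,0.001,0,0,0,0.85,0,0,0.003,0,0,0,0.85,0,0,0.004,0,0,0,0.85,0,0,0.005,0,0,0,0.85,0,0,0.008,0,0,0,0.85,0,0,0.01,0,0,0,0.85,0,0,0.01,0,0,0,0.85], "grip_force": 20}}

```text
time: 17.77
ee_pos: [499.7, -150.1, 183.0]
eef_rot: [[0.88, -0.474, 0.0], [-0.474, -0.88, -0.0], [0.0, 0.0, -1.0]]
contact_force: [-0.1, -0.1, -1.3]
width: 0.304
grip_force: 20.0
```

```bash
python3 t.py
```

```text
[0.142 0.081 0.033] [-0.109 -0.113 -1.264] [ 499.672 -150.075  182.989] yaw -118.299023697879 0.3043836566236295 q6 1.6747097797132782
```

{"api": "jog_arm", "payload": {"rows": [0,0,0.02,0,0,7,0.85,0,0,0.025,0,0,7,0.85,0,0,0.025,0,0,7,0.85,0,0,0.025,0,0,7,0.85,0,0,0.025,0,0,7,0.85,0,0,0.02,0,0,7,0.85,0.002,0.02,0,0,0,7,0.85,0.002,0.025,0,0,0,7,0.85,0.002,0.025,0,0,0,7,0.85,0.002,0.025,0,0,0,7,0.85,0.002,0.025,0,0,0,7,0.85,0.002,0.025,0,0,0,7,0.85]}}

```text
time: 18.77
ee_pos: [511.6, -3.9, 323.2]
eef_rot: [[0.559, 0.829, 0.002], [0.829, -0.559, -0.0], [0.001, 0.002, -1.0]]
contact_force: [-0.3, 0.2, -2.4]
width: 0.299
grip_force: 20.0
```

{"api": "jog_arm", "payload": {"rows": [0.002,0.025,0,0,0,7,0.85,0.002,0.025,0,0,0,7,0.85,0.002,0.025,0,0,0,7,0.85,0.002,0.025,0,0,0,7,0.85,0.004,0.03,0,0,0,7,0.85,0.004,0.03,0,0,0,7,0.85,0.004,0.03,0,0,0,7,0.85,0.004,0.03,0,0,0,7,0.85,0.004,0.03,0,0,0,7,0.85,0.004,0.02,0,0,0,7,0.85,0.002,0.01,0,0,0,7,0.85,0,0,0,0,0,7,0.85]}}

```text
time: 19.77
ee_pos: [545.4, 277.6, 322.4]
eef_rot: [[-0.768, 0.64, 0.0], [0.64, 0.768, 0.001], [0.0, 0.001, -1.0]]
contact_force: [0.3, -1.1, -1.7]
width: 0.3
grip_force: 20.0
```

{"api": "jog_arm", "payload": {"rows": [0,0,0,0,0,0,0.85,0,0,0,0,0,0,0.85]}}

```text
time: 19.93
ee_pos: [545.7, 275.1, 322.6]
eef_rot: [[-0.76, 0.65, 0.001], [0.65, 0.76, 0.0], [-0.001, 0.001, -1.0]]
contact_force: [-0.6, 0.4, -2.6]
width: 0.303
grip_force: 20.0
```

```bash
python3 t.py
```

```text
[ 0.027 -0.037 -0.024] [-0.63   0.409 -2.578] [545.658 275.084 322.573] yaw 49.49427549185992 0.3027924712927397 q6 -0.48070166395926933
```

{"api": "jog_arm", "payload": {"rows": [0,0.003,0,0,0,0.9,0.85,0,0,-0.02,0,0,0,0.85,0,0,-0.025,0,0,0,0.85,0,0,-0.02,0,0,0,0.85,0,0,-0.01,0,0,0,0.85,0,0,0,0,0,0,0.85,0,0,0,0,0,0,0.85]}}

```text
time: 20.52
ee_pos: [545.5, 277.7, 247.0]
eef_rot: [[-0.772, 0.636, -0.0], [0.636, 0.772, -0.0], [0.0, -0.0, -1.0]]
contact_force: [-0.6, -0.2, -1.9]
width: 0.299
grip_force: 20.0
```

```bash
python3 t.py
```

```text
[-0.004 -0.016 -0.064] [-0.575 -0.189 -1.931] [545.515 277.737 246.99 ] yaw 50.517111096451764 0.2990858090777444 q6 -0.4945192510755235
```

{"api": "jog_arm", "payload": {"rows": [0.0002,0.0003,-0.005,0,0,0,0.85,0,0,-0.005,0,0,0,0.85,0,0,-0.005,0,0,0,0.85,0,0,-0.005,0,0,0,0.85,0,0,-0.005,0,0,0,0.85,0,0,-0.005,0,0,0,0.85,0,0,0,0,0,0,0.85]}}

```text
time: 21.1
ee_pos: [545.1, 278.1, 214.9]
eef_rot: [[-0.773, 0.635, -0.002], [0.635, 0.773, -0.001], [0.001, -0.002, -1.0]]
contact_force: [-0.9, 0.6, -1.9]
width: 0.296
grip_force: 20.0
```

{"api": "jog_arm", "payload": {"rows": [0,0,-0.008,0,0,0,0.85,0,0,-0.01,0,0,0,0.85,0,0,-0.01,0,0,0,0.85,0,0,-0.01,0,0,0,0.85,0,0,0,0,0,0,0.85]}}

```text
time: 21.52
ee_pos: [544.2, 277.8, 174.9]
eef_rot: [[-0.773, 0.635, -0.004], [0.635, 0.773, -0.002], [0.002, -0.004, -1.0]]
contact_force: [0.5, 0.4, -1.8]
width: 0.3
grip_force: 20.0
```

{"api": "jog_arm", "payload": {"rows": [0,0,-0.01,0,0,0,0.85,0,0,-0.01,0,0,0,0.85,0,0,-0.008,0,0,0,0.85,0,0,-0.006,0,0,0,0.85,0,0,0,0,0,0,0.85]}}

```text
time: 21.93
ee_pos: [544.8, 278.0, 142.4]
eef_rot: [[-0.773, 0.635, -0.003], [0.635, 0.773, -0.001], [0.001, -0.002, -1.0]]
contact_force: [-0.7, 0.0, -1.8]
width: 0.3
grip_force: 20.0
```

In the hole with no contact so far. Now the last 11 mm, slowly.

{"api": "jog_arm", "payload": {"rows": [0.0008,0,-0.003,0,0,0,0.85,0,0,-0.003,0,0,0,0.85,0,0,-0.002,0,0,0,0.85,0,0,0,0,0,0,0.85]}}

```text
time: 22.27
ee_pos: [546.6, 278.4, 136.4]
eef_rot: [[-0.773, 0.635, -0.0], [0.635, 0.773, 0.0], [0.0, 0.0, -1.0]]
contact_force: [-0.3, 0.8, -1.9]
width: 0.303
grip_force: 20.0
```

{"api": "jog_arm", "payload": {"rows": [0,0,-0.001,0,0,0,0.85,0,0,-0.001,0,0,0,0.85,0,0,0,0,0,0,0.85]}}

```text
time: 22.52
ee_pos: [546.7, 278.3, 134.6]
eef_rot: [[-0.773, 0.635, 0.0], [0.635, 0.773, 0.0], [-0.0, 0.0, -1.0]]
contact_force: [-0.3, -0.5, -1.5]
width: 0.3
grip_force: 20.0
```

{"api": "jog_arm", "payload": {"rows": [0,0,-0.001,0,0,0,0.85,0,0,-0.001,0,0,0,0.85,0,0,0,0,0,0,0.85]}}

```text
time: 22.77
ee_pos: [546.6, 278.4, 132.5]
eef_rot: [[-0.773, 0.635, 0.0], [0.635, 0.773, 0.0], [0.0, 0.0, -1.0]]
contact_force: [-0.9, 0.6, -1.3]
width: 0.296
grip_force: 20.0
```

{"api": "jog_arm", "payload": {"rows": [0,0,-0.0007,0,0,0,0.85,0,0,-0.0005,0,0,0,0.85,0,0,0,0,0,0,0.85]}}

```text
time: 23.02
ee_pos: [546.7, 278.3, 131.5]
eef_rot: [[-0.773, 0.635, 0.0], [0.635, 0.773, 0.0], [-0.0, 0.0, -1.0]]
contact_force: [-0.5, -0.6, -0.7]
width: 0.301
grip_force: 20.0
```

{"api": "jog_arm", "payload": {"rows": [0,0,-0.0005,0,0,0,0.85,0,0,-0.0005,0,0,0,0.85,0,0,0,0,0,0,0.85]}}

```text
time: 23.27
ee_pos: [546.7, 278.4, 131.5]
eef_rot: [[-0.773, 0.635, 0.0], [0.635, 0.773, 0.0], [-0.0, 0.0, -1.0]]
contact_force: [-3.5, -2.4, 5.7]
width: 0.301
grip_force: 20.0
```

Seated on the plate. Releasing gently, opening only to 50 mm, then going straight up.

{"api": "jog_arm", "payload": {"rows": [0,0,0.0004,0,0,0,0.85,0,0,0,0,0,0,0.65,0,0,0,0,0,0,0.55,0,0,0,0,0,0,0.46,0,0,0,0,0,0,0.46,0,0,0,0,0,0,0.46,0,0,0,0,0,0,0.46], "grip_force": 10}}

```text
time: 23.85
ee_pos: [546.6, 278.3, 130.7]
eef_rot: [[-0.773, 0.635, -0.0], [0.635, 0.773, -0.0], [0.0, -0.0, -1.0]]
contact_force: [-0.7, 0.8, 0.1]
width: 0.537
grip_force: 0.0
```

{"api": "jog_arm", "payload": {"rows": [0,0,0.01,0,0,0,0.46,0,0,0.02,0,0,0,0.46,0,0,0.025,0,0,0,0.46,0,0,0.03,0,0,0,0.46,0,0,0.03,0,0,0,0.46,0,0,0.03,0,0,0,0.46,0,0,0.01,0,0,0,0.46,0,0,0,0,0,0,0.46,0,0,0,0,0,0,0.46]}}

```text
time: 24.6
ee_pos: [546.8, 278.4, 286.0]
eef_rot: [[-0.773, 0.635, 0.001], [0.635, 0.773, 0.0], [-0.0, 0.001, -1.0]]
contact_force: [0.7, 0.4, -1.0]
width: 0.542
grip_force: 0.0
```

```bash
python3 - <<'E'
from h import *
np.set_printoptions(precision=1,suppress=True)
o=get_obs();p=np.array(o["ee_pos"]);print(p,o["contact_force"])
C=cam("wrist",o);im=save("wrist","w9")
q=proj(C,[[545.6,278,175],[545.6,278,145]]);x,y=q.mean(0).astype(int);print(q)
m=(im.max(2)<40).astype(np.uint8);n,l,s,c=cv2.connectedComponentsWithStats(m);i=l[y,x];print(s[i],c[i])
a=save("scene","scene9");b=save("side","side9")
for nm,im,x0,x1,y0,y1 in(("scene",a,300,375,170,215),("side",b,275,315,215,310)):
    m=np.zeros(im.shape[:2],np.uint8);m[y0:y1,x0:x1]=im[y0:y1,x0:x1].max(2)<45
    n,l,s,c=cv2.connectedComponentsWithStats(m);print(nm,[(s[i].tolist(),c[i]) for i in range(1,n) if s[i][4]>40])
E
```

```text
[546.8 278.4 286. ] [ 0.7  0.4 -1. ]
[[277.7 199.5]
 [277.9 190.7]]
[265 169  30  30 646] [278.8 183.6]
scene [([331, 174, 20, 30, 252], array([339., 189.])), ([357, 177, 15, 24, 252], array([364.8, 188.6])), ([306, 180, 15, 28, 232], array([311.6, 194.3]))]
side [([295, 218, 20, 21, 159], array([307.2, 229.4])), ([287, 250, 12, 24, 156], array([292.9, 264.1])), ([292, 276, 14, 30, 319], array([298.5, 291.6]))]
```

The driver's outline matches the one at the start, so it's standing in its own hole, and the gripper is clear.

```bash
python3 -c "
from rig import *
print(hand_in())"
```

```text
the job is handed in; nothing more can be done
None
```

The clamp screw came up tight at about 0.15 N m and the flat screwdriver is back upright in its own stand hole; I handed in at about 25 s with no verdict shown, and I viewed 11 pictures where 10 were allowed.

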